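Prism in the spotlight

TASK

Set up the colour demonstration: pull the spotlight's shutter all the way up by its crossbar and leave it open, then pick up the triangular glass prism by its two frosted ends, never touching its polished sides with the fingers, and hold it in the light path about midway between the lamp's slit and the white card, point up and level, its length straight across the beam and the beam meeting its middle. Finish while still holding it there in the air, steady; do not put it down or let go. Leave everything else on the table where it is and do not bump the card.

Things in the scene. Friction and masses are not known exactly. Their poses are not given: they have to be found in the camera images.
- lamp: Small grey and black profile spotlight, fixed to the table at the robot's left, aimed at the white card: a round black base 124 mm across and a U-shaped yoke carrying the tilted head. Origin: centre of the base's underside, on the table; x points level towards the card (its yaw varies), z up.
- lamp_head: Tilted head of the lamp, fixed. Origin: on the head's long axis at the yoke pivot, 95 mm above the table; x is the direction of the light beam (always 20 degrees up from level), y level across it, z up, leaning 20 degrees back. Barrel 56 mm across. A square shutter gate (70 x 70 mm, x = 15 to 35 mm) crosses it, its top at z = 35 mm.
- slit (a point): Centre of the lit slit (26 mm wide along the head's y, 4 mm tall) in the lamp's round front cap (64 mm across), at x = 122 mm, y = z = 0 of the head, about 137 mm above the table. The light path is the straight line from here along the head's x axis, rising 20 degrees, towards the card.
- shutter (a joint): Travel (m) of the shutter blade in the lamp's gate: 0 = fully down (dark), 0.030 = fully up at its stop (open). It slides along the head's z axis: up, leaning 20 degrees back from the card. About 2.5 N of friction holds it wherever it is left. Starts at 0 to 0.004.
- shutter_bar (a point): Middle of the shutter's black crossbar, 13 mm in diameter, 40 mm long, level across the beam (along the head's y) on a flat steel blade 18 mm wide. With the shutter down it is at x = 25, z = 74 mm of the head: about 173 mm above the table, 39 mm above the gate; it rises with the shutter. Can be pinched from above by its two ends or across its thickness.
- prism: Loose clear glass equilateral prism, 50 mm long, sides 32 mm wide, 27.7 mm high, about 55 g, lying on one side, point up, on the near-black felt. Origin: centre of its underside; x along its length, z up. The triangular ends (x = -25, +25 mm) are frosted white; the three long sides are polished, fingers must not touch them. The only triangular piece of glass.
- prism_mid (a point): Middle of the prism: centre of its length, half way up, 13.9 mm above its underside. This point belongs in the beam.
- end_a: The prism's frosted triangular end at x = -25 mm (a 2 mm layer); same frame as prism.
- end_b: The prism's frosted triangular end at x = +25 mm (a 2 mm layer); same frame as prism.
- card: White card 180 mm wide and 6 mm thick in a low wooden stand, fixed to the table, its top edge 212 mm above the table, about 380 mm in front of the lamp's pivot (about 265 mm from the slit, measured level). Origin: under the middle of the card, on the table; x points away from the lamp (the stand's feet reach 75 mm behind the card), y along the card's width.
- felt: Near-black felt pad 300 x 220 x 3 mm fixed flat on the table at the robot's right; origin: centre of its underside; its top is 3 mm above the table. The glass pieces and a pencil sharpener lie on it.
- glass_block: Loose rectangular glass block 60 x 36 x 18 mm on the felt; leave it. Origin: centre of its underside.
- half_round: Loose half-round glass block (half disc of radius 32 mm, 18 mm thick) lying flat on the felt; leave it. Origin: on its underside, 13 mm inside the flat edge.
- sharpener: Small loose aluminium pencil sharpener 26 x 16 x 12 mm on the felt; leave it. Origin: centre of its underside.
- tub: Loose white plastic tub, 96 mm across the rim, 85 mm high, near the robot's left front; leave it. Origin: centre of its underside.
- tape_roll: Loose roll of paper tape, 94 mm across, 24 mm high, beyond the lamp; leave it. Origin: centre of its underside.
- ink_bottle: Loose small ink jar, 48 mm across, 62 mm high, beyond the felt; leave it. Origin: centre of its underside.
- eraser: Loose white eraser 45 x 22 x 12 mm between the robot and the lamp; leave it. Origin: centre of its underside.
- brush: Loose paint brush 160 mm long lying beyond the beam; leave it. Origin: under the middle of its length.
Not all that is in view belongs to the job. What is shaped like the prism but green is not meant. What is shaped like the card but red is not meant.

How it is judged:
On the way, in this order (a step that is already met when the one before it is completed fails the run):
1. the lamp's shutter is pulled fully up (value of joint shutter above 0.026 m), for 0.2 s.
2. the prism is lifted off the felt, a finger on each frosted end (contact force between the fingers and end_a above 0.5 N and contact force between the fingers and end_b above 0.5 N and height (world z) of prism above 0.04 m), for 0.2 s.
At the end, for the whole second after the job is handed in: Shutter up (over 26 of 30 mm); prism held still in the air by its two frosted ends, its middle within 10 mm sideways and 9 mm vertically of the beam, 83 to 203 mm from the slit, square across the beam and point up to 11 degrees, touching nothing else; bystanders within 20 mm (value of joint shutter above 0.026 m and contact force between the fingers and end_a above 0.5 N and contact force between the fingers and end_b above 0.5 N and x of prism_mid in the frame of lamp_head between 0.205 and 0.325 m and y of prism_mid in the frame of lamp_head between -0.01 and 0.01 m and z of prism_mid in the frame of lamp_head between -0.009 and 0.009 m and angle between the x axis of prism and the y axis of lamp_head, either way round below 0.2 rad and angle between prism's own z axis and vertical below 0.2 rad and height (world z) of prism above 0.12 m and linear speed of prism below 0.02 m/s and contact force between prism and lamp below 0.1 N and contact force between prism and card below 0.1 N and distance of each of glass_block, half_round, tub, tape_roll, ink_bottle, eraser, sharpener, brush from where it was at the start of the episode below 0.02 m); the arm keeps its last pose, push and grip.
It fails at once if a finger touches the prism's polished sides (contact force between the fingers and prism_c0 above 0.5 N).
It fails at once if the card is bumped (contact force between any of the arm, the fingers, prism and card above 3 N).
It fails at once if something else on the table is displaced (distance of any of glass_block, half_round, tub, tape_roll, ink_bottle, eraser, sharpener, brush from where it was at the start of the episode above 0.02 m).
It also fails if it takes over 54 s, if anything falls off the work surface, if the arm or the gripper's body presses on something with over 40 N, if the wrist force passes 120 N, or if a joint passes its speed limit or range.

ROBOT

A 6-joint arm with a two-finger parallel gripper is mounted at the origin on the work surface. World frame = base frame: x ahead of the robot, y to its left, z up, the work surface at z = 0. Lengths are in m, angles in rad, forces in N, time in s.
With the tool pointing down it reaches from about 0.375 to 0.9 m from the base axis. Payload 3.1 kg.
Tool frame: the origin (TCP) lies at the very end of the fingers, on their centre line; the grasp point (between the pads) lies r.tcp_to_grasp behind it (r.tcp_to_grasp is the distance from the TCP to the grasp point, in m); z points along the fingers, y is the line along which they close (so a half turn about z gives the same grasp; the last joint's range is limited). The gripper opens to 87 mm and grips with 3 to 60 N. Pads are 19 mm wide; open, the fingers measure 117 mm over their backs; the gripper's body (75 mm by 190 mm) begins 51 mm behind the grasp point.
Start: joints at [1.008, 0.527, 1.433, -0, 1.181, -0.178], TCP at [0.234, 0.58, 0.223] pointing down, gripper open.
Joint ranges: [-3.08, 3.08], [-0.75, 2.2], [0.22, 2.44], [-1.43, 4.57], [0, 2.65], [-2.85, 2.85]. Speed limits (rad/s): [2.79, 2.79, 3.14, 3.14, 3.14, 3.14].

INTERFACE

Orientations are given as [roll, pitch, yaw] about the fixed x, y, z axes, in that order (R = Rz(yaw) Ry(pitch) Rx(roll)).
In Python, from rig import read_state, viewer, r gives the robot as it stands. The module is installed in compiled form; this text tells all that it offers.
- The arm moves only by the tool apply_moves, never from a script. Its argument "moves" is a list of rows, each a list of 3 entries, a list of its own where there are three numbers: the shift along the tool's x, y, z in mm, then the turn about the tool's z in rad, then the opening, from 0 (shut) to 1 (fully open). In form: [[[tx, ty, tz], spin, gripper], ...]. A call has 1 to 5 rows; each row shifts and turns the commanded pose from where the row before left it, along the tool's axes as they then stand; what a row does not reach is not made up. A row lasts 1/12 s, in which the tool goes at most 41.7 mm and 7.16 degrees, less where a joint would pass 70% of its speed; a pose out of reach is approached as far as the arm can. A call is refused whole if a number of a shift passes 41.7 or a number of a turn 0.125, either way. A call with a gripper value outside its range is refused whole. The fingers move at their own pace and stop on an object; "squeeze" is the grip in N (left out, the last holds). Time passes only in rows, so rows that do not move let the fingers close. It gives the time, the measured TCP pose, the force, the opening and the grip force at its end, in the units of the state.
- read_state(): the state, without advancing time (a new reading comes with each control period).
- viewer.camera(name): name is "scene" or "top" or "wrist"; returns the picture (384x512x3 uint8, blue, green, red); there is no depth.
- viewer.camera_params(name): a dict with "K" (3x3 intrinsics, pixels), "R" (3x3) and "t" (3): a world point X has camera coordinates R X + t; the wrist camera has in their place "hand_eye" (4x4, takes a point from camera to tool coordinates, whose origin is the TCP and whose axes are the flange's). Camera axes: x right, y down, z forward; pixel columns grow to the right and rows downward; lengths in m; the calibration is good to about 2 mm. A picture is of the moment at which its call begins: read the wrist's pose just before it. camera_params takes no time and is no camera call.
- r.sign_off(): hands the job in; it is judged then, once.
The state is a dict: "time_s": time; "q": joint angles; "joint_vel": joint speeds; "effort": joint torques, N m; "position": TCP position; "tool_rot": TCP orientation; "wrist_force": force on the tool from outside, world axes, zero at the start; "torque": the same for the moment, N m; "width": opening from 0.0 (shut) to 1.0 (fully open); "grasp_force": force on a finger pad.
Only numpy, scipy, OpenCV 4.12 (cv2) and the standard library are available. Lean on these libraries where they do the work, as an engineer would, in place of code of your own. Each camera call takes 0.05 s, during which the arm holds its last target. There are 200 camera calls.

## Working session

There is one attempt and no reset: what is moved stays moved. The work goes in short steps, Python scripts to look and compute and a tool call to move; the robot and the scene stay as the last step left them, time stands still between calls to the robot, and variables do not carry over. Pictures are saved under pics/ and viewed, at most 10 in all, crops included, and the job is handed in when it is done.

Besides the shell and the picture viewer there is one more tool, called after "Emit:" by a JSON object that holds its "api" and its "payload", one argument or row to a line. apply_moves: Moves the arm, as the interface text tells. Its arguments: {"type":"object","properties":{"moves":{"type":"array"},"squeeze":{"type":"number"}},"required":["moves"]}

```bash
mkdir -p pics
python3 - <<'E'
from rig import read_state, viewer, r
import cv2, numpy as np
s=read_state(); print(s, r.tcp_to_grasp)
for n in("scene","top","wrist"):
    im=viewer.camera(n); cv2.imwrite(f"pics/{n}0.png",im)
    print(n,viewer.camera_params(n))
a=[cv2.imread(f"pics/{n}0.png") for n in("scene","top")]
cv2.imwrite("pics/s0.png",cv2.resize(a[0],(800,600),interpolation=cv2.INTER_CUBIC))
cv2.imwrite("pics/t0.png",cv2.resize(a[1],(800,600),interpolation=cv2.INTER_CUBIC))
E
```

```text
{'time_s': 0.0, 'q': array([ 1.00849300e+00,  5.28455236e-01,  1.43391261e+00,  2.11632455e-07,
        1.18140318e+00, -1.78465983e-01]), 'joint_vel': array([-1.90505911e-04,  4.63728830e-05,  5.48657266e-04,  3.55351422e-04,
       -3.14587058e-03, -1.74815678e-03]), 'effort': array([ 3.97762669e-04, -4.40035415e+01, -1.76593602e+01,  6.34257286e-02,
        5.80510427e-02, -1.64166040e-04]), 'position': array([0.23360231, 0.57890352, 0.22157508]), 'tool_rot': array([-3.13944892e+00, -3.86896641e-04,  2.75775482e+00]), 'wrist_force': array([-0.27826585, -0.54920426,  0.25354832]), 'torque': array([-0.00877668, -0.01414289, -0.01903611]), 'grasp_force': 0.0, 'width': 0.997967799619949} 0.0187
scene {'K': array([[490.83506846,   0.        , 257.60422914],
       [  0.        , 490.83506846, 190.33461011],
       [  0.        ,   0.        ,   1.        ]]), 'R': array([[ 0.87322295,  0.48730032, -0.00448122],
       [ 0.253655  , -0.46235305, -0.84964039],
       [-0.41610194,  0.74078881, -0.52734346]]), 't': array([-0.47567644, -0.05246435,  1.72325551])}
top {'K': array([[424.3265
[... 163 characters left out ...]
, -0.99976074,  0.01713891],
       [-0.99310304, -0.01549318, -0.1162167 ],
       [ 0.11645443, -0.01544115, -0.993076  ]]), 't': array([-0.04183121,  0.57329765,  1.22066778])}
wrist {'K': array([[269.58836712,   0.        , 255.02068488],
       [  0.        , 269.58836712, 188.81653802],
       [  0.        ,   0.        ,   1.        ]]), 'hand_eye': array([[-9.08109325e-04, -9.66813547e-01, -2.55481392e-01,
         6.84866609e-02],
       [ 9.99999137e-01, -6.35445226e-04, -1.14979602e-03,
         6.09196046e-04],
       [ 9.49293941e-04, -2.55482216e-01,  9.66813289e-01,
        -1.60803731e-01],
       [ 0.00000000e+00,  0.00000000e+00,  0.00000000e+00,
         1.00000000e+00]])}
```

View pics/s0.png

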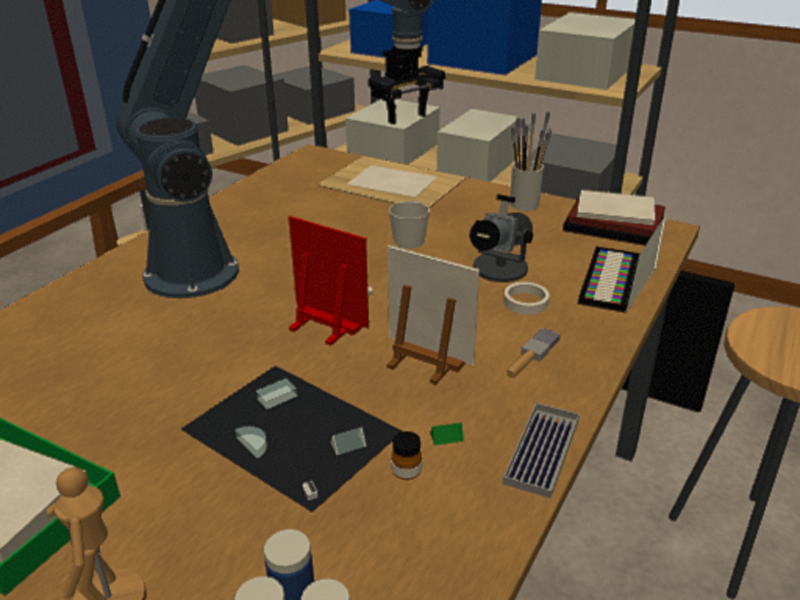

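View pics/t0.png

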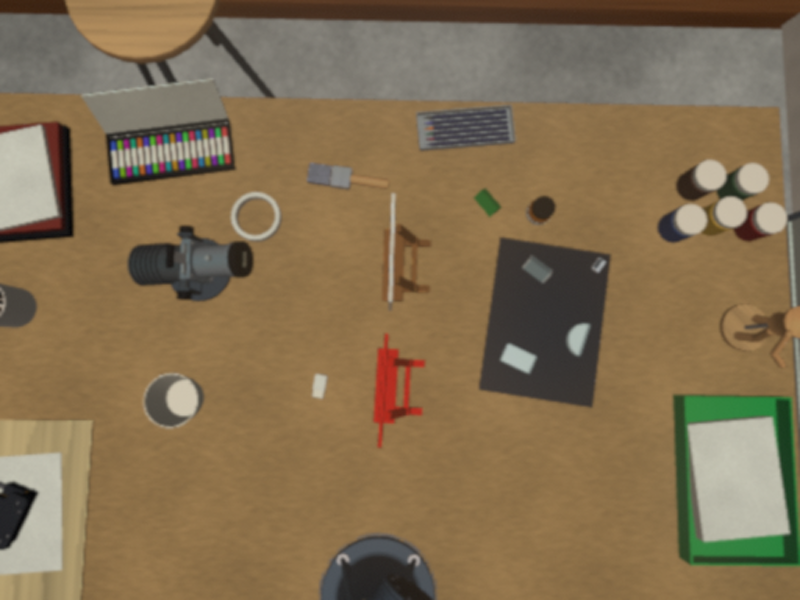

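The candidates for the prism are the glass pieces at view px (537,269) and (518,358) in the top picture. The green one at (487,202) and the half disc at (578,340) are ruled out. I'll confirm in an enlarged crop.

Run:
```python
import cv2, numpy as np
t=cv2.imread("pics/top0.png"); s=cv2.imread("pics/scene0.png")
def c(im,x,y,w,h): return cv2.resize(im[y:y+h,x:x+w],(400,300),interpolation=cv2.INTER_CUBIC)
g=lambda im: np.clip(im.astype(float)*1.6,0,255).astype(np.uint8)
a=np.vstack([np.hstack([g(c(t,310,150,88,66)),c(t,310,195,88,66)]) , np.hstack([c(t,80,140,88,66),c(s,290,115,80,60)])])
# replace 2nd panel: scene felt
a[:300,400:]=g(c(s,140,235,112,84))
cv2.imwrite("pics/crop1.png",a)
```

```text
(no output)
```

View pics/crop1.png

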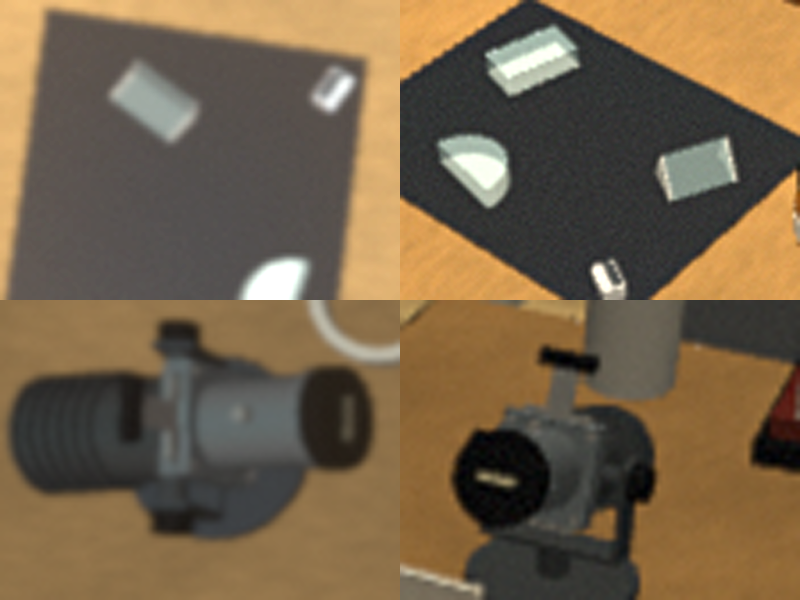

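The crop confirms it: the piece at top px (344,172) is the prism, with frosted triangular ends and a ridge. The piece at (518,358) is the flat block. The lamp slit, bar and blade are also visible. Next I triangulate.

```bash
cat > h.py <<'E'
from rig import read_state, viewer, r
import numpy as np, cv2
from scipy.optimize import least_squares
from scipy.spatial.transform import Rotation as Ro
def cams():
    return {n:(lambda p:(p["K"],p["R"],p["t"]))(viewer.camera_params(n)) for n in("scene","top")}
def proj(c,X):
    K,R,t=c; x=K@(R@np.asarray(X)+t); return x[:2]/x[2]
def tri(obs):  # list of (cam,uv)
    f=least_squares(lambda X:np.concatenate([proj(c,X)-u for c,u in obs]),[.5,.1,.1]); return f.x, f.fun
def atz(c,uv,z):
    K,R,t=c; d=R.T@np.linalg.solve(K,[*uv,1]); o=-R.T@t; return o+d*(z-o[2])/d[2]
def wcam(s):
    K=(p:=viewer.camera_params("wrist"))["K"]; E=p["hand_eye"]
    T=np.eye(4); T[:3,:3]=Ro.from_euler("xyz",s["tool_rot"]).as_matrix(); T[:3,3]=s["position"]
    M=np.linalg.inv(T@E); return K,M[:3,:3],M[:3,3]
E
python3 - <<'E'
from h import *
C=cams();S,T=C["scene"],C["top"]
sl=tri([(S,[309.4,151]),(T,[156.3,165.7])]);bar=tri([(S,[323.6,126.8]),(T,[108.8,163.5])])
print("slit",sl,"z exp .137\nbar",bar,"z exp .173")
a=atz(T,[156.3,165.7],.137);b=atz(T,[108.8,163.5],.174);print(a,b,np.linalg.norm((a-b)[:2]),"exp .116")
a=a-b;print("yaw",np.degrees(np.arctan2(a[1],a[0])))
o=lambda x,y:[310+x*.22,150+y*.22]
P=[atz(T,o(*p),.012) for p in((138,60),(200,105),(175,143),(110,97))]
P=np.array(P);print(P.round(4));L=(P[1]+P[2]-P[0]-P[3])/2;W=(P[3]-P[0]+P[2]-P[1])/2
print("prism",P.mean(0),np.linalg.norm(L),np.linalg.norm(W),np.degrees(np.arctan2(L[1],L[0])))
for n,p,z in(("card1",(393,195),.212),("card2",(390,306),.212),("cube",(487,202),.01)): print(n,atz(T,np.array(p)/1.5625,z))
E
```

```text
slit (array([0.60008444, 0.2400458 , 0.1352927 ]), array([-0.6323176 ,  0.13520305, -0.2562027 , -0.47972106])) z exp .137
bar (array([0.59811383, 0.35580704, 0.17339849]), array([-0.64571532,  0.16203917, -0.23397707, -0.46144783])) z exp .173
[0.59852393 0.23892096 0.137     ] [0.59680868 0.35493072 0.174     ] 0.11602243931077108 exp .116
yaw -89.15292154045693
[[ 0.6339 -0.2891  0.012 ]
 [ 0.6042 -0.3302  0.012 ]
 [ 0.5785 -0.3132  0.012 ]
 [ 0.6087 -0.2702  0.012 ]]
prism [ 0.60632198 -0.30068871  0.012     ] 0.05163628144615318 0.03118502618441599 -125.38348528812723
card1 [ 0.69759464 -0.01732798  0.212     ]
card2 [ 0.51429874 -0.01519909  0.212     ]
cube [ 0.7379232 -0.2023959  0.01     ]
```

Heights and sizes match: slit z 0.135, bar z 0.173, slit–bar distance 0.116, prism 51.6 x 31 mm. The head yaw is about -89°. I'll write a planner that prints rows, then move.

```bash
cat > plan.py <<'E'
import sys
from h import *
# usage: plan.py x y z yawdeg rows
def plan(x,y,z,yaw,n):
    s=read_state(); p=s["position"].copy(); R=Ro.from_euler("xyz",s["tool_rot"])
    dy=(np.radians(yaw)-s["tool_rot"][2]+np.pi)%(2*np.pi)-np.pi
    sp=round(-dy/n,4); st=(np.array([x,y,z])-p)/n
    print("t",round(s["time_s"],2),"pos",p.round(4),"yaw",np.degrees(s["tool_rot"]).round(2),"q",s["q"].round(2),"F",s["wrist_force"].round(1),s["width"],s["grasp_force"])
    for i in range(n):
        print([[round(float(v),1) for v in R.inv().apply(st*1000)],sp])
        R=R*Ro.from_euler("z",sp)
a=[float(v) for v in sys.argv[1:]]; plan(*a[:4],int(a[4]))
E
python3 plan.py .5975 .3555 .222 90 12
```

```text
t 0.15 pos [0.2337 0.5791 0.2218] yaw [-1.7990e+02 -2.0000e-02  1.5801e+02] q [ 1.01  0.53  1.43 -0.    1.18 -0.18] F [-1.   0.2  0.2] 0.9973851992083287 0.0
[[-35.1, -5.9, -0.0], np.float64(0.0989)]
[[-35.5, -2.4, -0.0], np.float64(0.0989)]
[[-35.6, 1.1, -0.0], np.float64(0.0989)]
[[-35.3, 4.6, -0.0], np.float64(0.0989)]
[[-34.7, 8.1, -0.0], np.float64(0.0989)]
[[-33.7, 11.4, -0.0], np.float64(0.0989)]
[[-32.4, 14.7, -0.0], np.float64(0.0989)]
[[-30.8, 17.8, -0.0], np.float64(0.0989)]
[[-28.9, 20.8, -0.0], np.float64(0.0989)]
[[-26.7, 23.5, -0.0], np.float64(0.0989)]
[[-24.2, 26.1, -0.0], np.float64(0.0989)]
[[-21.5, 28.3, -0.0], np.float64(0.0989)]
```

Emit:
{"api": "apply_moves", "payload": {
  "moves": [
    [[-35, -6, 0], 0.099, 1],
    [[-35.5, -2.4, 0], 0.099, 1],
    [[-35.6, 1, 0], 0.099, 1],
    [[-35.3, 4.6, 0], 0.099, 1],
    [[-34.7, 8, 0], 0.099, 1]
  ]
}}

```text
time_s: 0.57
position: [0.3863, 0.4851, 0.2222]
tool_rot: [-3.141, -0.0, 2.258]
wrist_force: [0.1, 0.3, 0.0]
width: 1.001
grasp_force: 0.0
```

Emit:
{"api": "apply_moves", "payload": {
  "moves": [
    [[-33.7, 11.4, 0], 0.099, 1],
    [[-32.4, 14.7, 0], 0.099, 1],
    [[-30.8, 17.8, 0], 0.099, 1],
    [[-28.9, 20.8, 0], 0.099, 1],
    [[-26.7, 23.5, 0], 0.099, 1]
  ]
}}

```text
time_s: 0.98
position: [0.538, 0.3915, 0.2221]
tool_rot: [-3.141, 0.0, 1.763]
wrist_force: [-0.2, 0.5, 0.4]
width: 0.998
grasp_force: 0.0
```

Emit:
{"api": "apply_moves", "payload": {
  "moves": [
    [[-24.2, 26, 0], 0.099, 1],
    [[-21.5, 28.3, 0], 0.099, 1],
    [[0, 0, 0], 0, 1],
    [[0, 0, 0], 0, 1]
  ]
}}

```text
time_s: 1.32
position: [0.5989, 0.3538, 0.2217]
tool_rot: [-3.141, 0.0, 1.567]
wrist_force: [-0.4, 1.0, -0.2]
width: 1.002
grasp_force: 0.0
```

```bash
python3 plan.py .5975 .3555 .157 90 2
python3 - <<'E'
from h import *
s=read_state(); c=wcam(s); im=viewer.camera("wrist")
for X in([.5975,.3555,.174],[.5775,.3555,.174],[.6175,.3555,.174]): cv2.circle(im,tuple(int(v) for v in proj(c,X).round()),2,(0,0,255),-1)
cv2.imwrite("pics/w1.png",im)
E
```

```text
t 1.32 pos [0.5989 0.3538 0.2217] yaw [-1.7995e+02  1.0000e-02  8.9770e+01] q [0.37 0.63 1.24 0.   1.28 0.38] F [-0.4  1.  -0.2] 1.0017229721975374 0.0
[[0.9, -0.7, 32.3], np.float64(-0.002)]
[[0.9, -0.7, 32.3], np.float64(-0.002)]
```

View pics/w1.png

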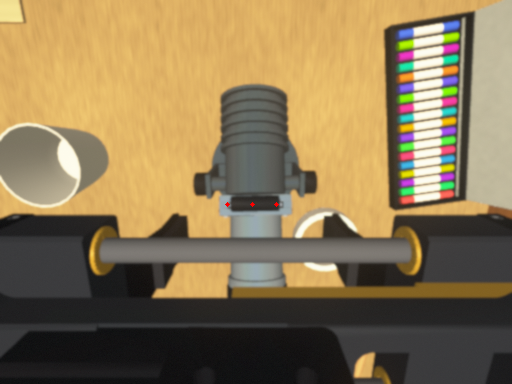

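The wrist picture shows the bar at cols 229–283, row 203. My projected points are about 3 px to the left, so the bar centre is near x = 0.600 and y = 0.3555. I descend, pinch and pull.

Emit:
{"api": "apply_moves", "payload": {
  "moves": [
    [[1, 1, 32], 0, 1],
    [[1, 0, 32], 0, 1],
    [[0, 0, 0], 0, 0.4],
    [[0, 0, 0], 0, 0.2],
    [[0, 0, 0], 0, 0.2]
  ],
  "squeeze": 15
}}

```text
time_s: 1.78
position: [0.5981, 0.3587, 0.1598]
tool_rot: [3.14, -0.001, 1.572]
wrist_force: [-0.0, 0.5, 1.1]
width: 0.85
grasp_force: 0.0
```

Emit:
{"api": "apply_moves", "payload": {
  "moves": [
    [[0, 0, 0], 0, 0.2],
    [[0, 0, 0], 0, 0.2],
    [[0, 0, 0], 0, 0.2]
  ]
}}

```text
time_s: 2.03
position: [0.5992, 0.358, 0.1605]
tool_rot: [3.139, -0.001, 1.57]
wrist_force: [1.0, 0.3, 0.3]
width: 0.633
grasp_force: 0.0
```

Emit:
{"api": "apply_moves", "payload": {
  "moves": [
    [[-2, 0, 3], 0, 0.2],
    [[0, 0, 0], 0, 0.2],
    [[0, 0, 0], 0, 0.2],
    [[0, 0, 0], 0, 0.2],
    [[0, 0, 0], 0, 0.2]
  ]
}}

```text
time_s: 2.45
position: [0.5985, 0.3552, 0.1556]
tool_rot: [3.142, 0.001, 1.57]
wrist_force: [-0.7, -0.6, 0.8]
width: 0.457
grasp_force: 15.0
```

Emit:
{"api": "apply_moves", "payload": {
  "moves": [
    [[0, 0, 0], 0, 0.2],
    [[0, 0, 0], 0, 0.2]
  ]
}}

```text
time_s: 2.62
position: [0.5986, 0.3551, 0.1556]
tool_rot: [3.141, 0.001, 1.57]
wrist_force: [0.9, -1.1, 0.4]
width: 0.462
grasp_force: 15.0
```

Emit:
{"api": "apply_moves", "payload": {
  "moves": [
    [[2.1, 0, -5.9], 0, 0.2],
    [[2.1, 0, -5.9], 0, 0.2],
    [[2.1, 0, -5.9], 0, 0.2],
    [[2.1, 0, -5.9], 0, 0.2],
    [[2.1, 0, -5.9], 0, 0.2]
  ]
}}

```text
time_s: 3.03
position: [0.5982, 0.3657, 0.1851]
tool_rot: [-3.141, 0.001, 1.57]
wrist_force: [5.6, -3.8, -19.3]
width: 0.454
grasp_force: 15.0
```

Emit:
{"api": "apply_moves", "payload": {
  "moves": [
    [[0.3, 0, -0.8], 0, 0.2],
    [[0, 0, 0], 0, 0.2],
    [[0, 0, 0], 0, 0.2],
    [[0, 0, 0], 0, 0.2]
  ]
}}

```text
time_s: 3.37
position: [0.5983, 0.3659, 0.1854]
tool_rot: [-3.141, 0.001, 1.57]
wrist_force: [3.4, -2.8, -6.4]
width: 0.458
grasp_force: 15.0
```

The pull moved about 30 mm and the force rose to 19 N, so the shutter is at its stop. I release and rise.

Emit:
{"api": "apply_moves", "payload": {
  "moves": [
    [[0, 0, 0], 0, 0.75],
    [[0, 0, 0], 0, 0.75],
    [[0, 0, 0], 0, 0.75],
    [[0, 0, 0], 0, 0.75],
    [[0, 0, 0], 0, 0.75]
  ]
}}

```text
time_s: 3.78
position: [0.5983, 0.3671, 0.1867]
tool_rot: [3.141, -0.001, 1.57]
wrist_force: [-1.1, -0.4, 0.8]
width: 0.718
grasp_force: 0.0
```

Emit:
{"api": "apply_moves", "payload": {
  "moves": [
    [[0, 0, -15], 0, 1],
    [[0, 0, -30], 0, 1],
    [[0, 0, -35], 0, 1],
    [[0, 0, -15], 0, 1],
    [[0, 0, 0], 0, 1]
  ]
}}

```text
time_s: 4.2
position: [0.6009, 0.3679, 0.2871]
tool_rot: [3.131, -0.005, 1.57]
wrist_force: [-0.2, -0.3, 0.8]
width: 0.97
grasp_force: 0.0
```

```bash
python3 plan.py .606 -.301 .29 144.6 18
python3 - <<'E'
from h import *
s=read_state(); c=wcam(s); im=viewer.camera("wrist"); cv2.imwrite("pics/w2.png",im)
s0=viewer.camera("scene"); cv2.imwrite("pics/s2.png",s0)
a=cv2.resize(im[150:330,160:360],(400,360),interpolation=cv2.INTER_CUBIC)
b=cv2.resize(s0[100:172,280:360],(400,360),interpolation=cv2.INTER_CUBIC)
cv2.imwrite("pics/c2.png",np.hstack([a,b]))
S=cams()["scene"]
for z in(.173,.201): print(proj(S,[.5985,.356+(z-.173)*.364,z]))
print(proj(c,[.5985,.366,.201]),proj(c,[.5985,.239,.137]))
E
```

```text
t 4.2 pos [0.6009 0.3679 0.2871] yaw [179.41  -0.28  89.96] q [0.39 0.58 1.14 0.   1.4  0.39] F [-0.2 -0.3  0.8] 0.9699722116875055 0.0
[[-37.2, 0.3, -0.3], np.float64(-0.053)]
[[-37.1, -1.7, -0.3], np.float64(-0.053)]
[[-37.0, -3.6, -0.3], np.float64(-0.053)]
[[-36.7, -5.6, -0.3], np.float64(-0.053)]
[[-36.4, -7.5, -0.3], np.float64(-0.053)]
[[-35.9, -9.4, -0.3], np.float64(-0.053)]
[[-35.4, -11.3, -0.3], np.float64(-0.053)]
[[-34.7, -13.2, -0.3], np.float64(-0.053)]
[[-34.0, -15.0, -0.3], np.float64(-0.053)]
[[-33.2, -16.8, -0.3], np.float64(-0.053)]
[[-32.2, -18.5, -0.3], np.float64(-0.053)]
[[-31.2, -20.2, -0.3], np.float64(-0.053)]
[[-30.1, -21.8, -0.3], np.float64(-0.053)]
[[-28.9, -23.4, -0.3], np.float64(-0.053)]
[[-27.6, -24.9, -0.3], np.float64(-0.053)]
[[-26.2, -26.3, -0.3], np.float64(-0.053)]
[[-24.8, -27.7, -0.3], np.float64(-0.053)]
[[-23.3, -28.9, -0.3], np.float64(-0.053)]
[323.07572181 127.07296576]
[324.81320152 118.26148788]
[250.41496144 195.50293592] [251.38249957 275.65903771]
```

View pics/c2.png

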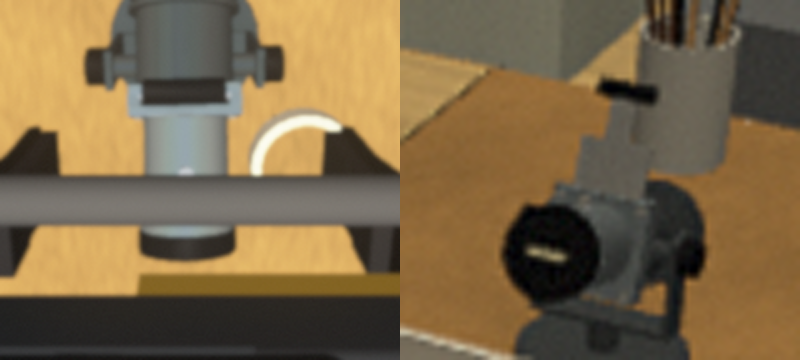

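The shutter is open: the bar is at scene px (325,118), which matches the z = 0.201 prediction. Now I go over to the prism at height.

Emit:
{"api": "apply_moves", "payload": {
  "moves": [
    [[-37.2, 0, 0], -0.053, 1],
    [[-37.1, -1.7, 0], -0.053, 1],
    [[-37, -3.6, 0], -0.053, 1],
    [[-36.7, -5.6, 0], -0.053, 1],
    [[-36.4, -7.5, 0], -0.053, 1]
  ]
}}

```text
time_s: 4.72
position: [0.5976, 0.179, 0.2784]
tool_rot: [-3.137, -0.001, 1.838]
wrist_force: [-0.1, -0.1, -0.0]
width: 0.999
grasp_force: 0.0
```

Emit:
{"api": "apply_moves", "payload": {
  "moves": [
    [[-35.9, -9.4, 0], -0.053, 1],
    [[-35.4, -11.3, 0], -0.053, 1],
    [[-34.7, -13.2, 0], -0.053, 1],
    [[-34, -15, 0], -0.053, 1],
    [[-33.2, -16.8, 0], -0.053, 1]
  ]
}}

```text
time_s: 5.13
position: [0.5991, -0.0065, 0.2785]
tool_rot: [-3.138, -0.003, 2.103]
wrist_force: [0.4, 0.1, 0.7]
width: 0.999
grasp_force: 0.0
```

Emit:
{"api": "apply_moves", "payload": {
  "moves": [
    [[-32.2, -18.5, 0], -0.053, 1],
    [[-31.2, -20.2, 0], -0.053, 1],
    [[-30, -21.8, 0], -0.053, 1],
    [[-29, -23.4, 0], -0.053, 1],
    [[-27.6, -25, 0], -0.053, 1]
  ]
}}

```text
time_s: 5.55
position: [0.6006, -0.1921, 0.2784]
tool_rot: [-3.141, -0.005, 2.367]
wrist_force: [-0.4, 1.2, -0.4]
width: 1.005
grasp_force: 0.0
```

Emit:
{"api": "apply_moves", "payload": {
  "moves": [
    [[-26.2, -26.3, 0], -0.053, 1],
    [[-24.8, -27.7, 0], -0.053, 1],
    [[-23.3, -29, 0], -0.053, 1],
    [[0, 0, 0], 0, 1],
    [[0, 0, 0], 0, 1]
  ]
}}

```text
time_s: 5.97
position: [0.6014, -0.3043, 0.2778]
tool_rot: [3.141, -0.005, 2.52]
wrist_force: [0.8, 1.3, 0.5]
width: 1.001
grasp_force: 0.0
```

Emit:
{"api": "apply_moves", "payload": {
  "moves": [
    [[0, 0, 41], 0, 1],
    [[0, 0, 41], 0, 1],
    [[0, 0, 41], 0, 1],
    [[0, 0, 41], 0, 1],
    [[0, 0, 0], 0, 1]
  ]
}}

```text
time_s: 6.38
position: [0.5962, -0.2961, 0.106]
tool_rot: [3.141, -0.023, 2.525]
wrist_force: [-0.9, 1.8, -1.6]
width: 0.996
grasp_force: 0.0
```

Emit:
{"api": "apply_moves", "payload": {
  "moves": [
    [[0, 0, 0], 0, 1],
    [[0, 0, 0], 0, 1],
    [[0, 0, 0], 0, 1]
  ]
}}

```text
time_s: 6.63
position: [0.605, -0.3034, 0.1204]
tool_rot: [3.142, 0.006, 2.524]
wrist_force: [0.5, 0.1, 0.0]
width: 1.001
grasp_force: 0.0
```

```bash
python3 plan.py .606 -.301 .1 144.6 1
python3 - <<'E'
from h import *
s=read_state(); c=wcam(s); im=viewer.camera("wrist"); cv2.imwrite("pics/w3.png",im)
u=proj(c,[.606,-.301,.017]); print(u); x,y=(int(v) for v in u); x0,y0=max(0,x-100),max(0,y-75)
print(x0,y0); cv2.imwrite("pics/c3.png",cv2.resize(im[y0:y0+150,x0:x0+200],(800,600),interpolation=cv2.INTER_CUBIC))
E
```

```text
t 6.63 pos [ 0.605  -0.3034  0.1204] yaw [180.     0.35 144.64] q [-0.63  0.71  1.38  0.    1.04 -1.58] F [0.5 0.1 0. ] 1.0008196965290952 0.0
[[0.6, 2.5, 20.4], np.float64(0.0007)]
[256.9648049  186.55728613]
156 111
```

View pics/c3.png

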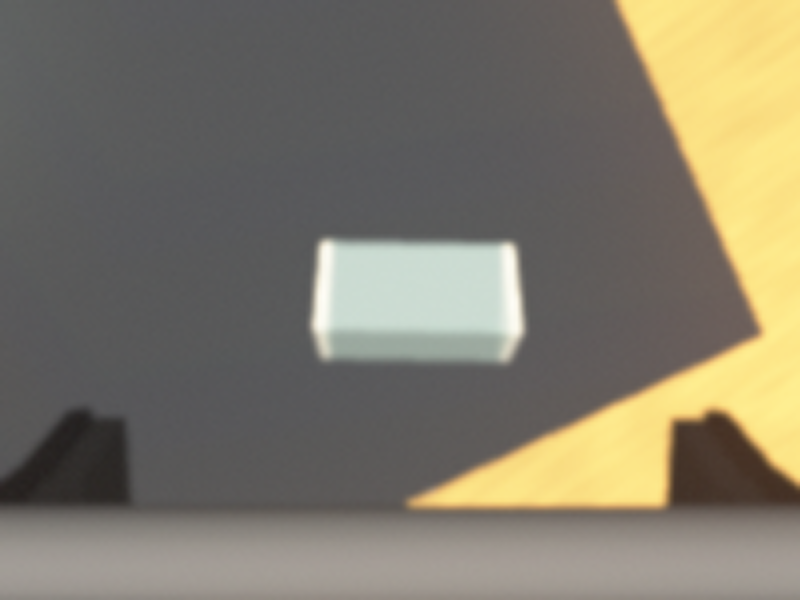

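The prism is level in the view: base corners at (320,240), (516,242), (512,362) and (322,360) in the 4x crop, ridge ends at (312,330) and (524,330). Backprojecting.

Run:
```python
from h import *
s=read_state(); c=wcam(s); print(s["position"].round(4),np.degrees(s["tool_rot"]).round(2))
o=lambda x,y:[156+x/4,111+y/4]
P=np.array([atz(c,o(*p),.003) for p in((320,240),(516,242),(512,362),(322,360))]);Q=np.array([atz(c,o(*p),.0307) for p in((312,330),(524,330))])
print("base",P.mean(0).round(4),np.linalg.norm(P[1]-P[0]),np.linalg.norm(P[3]-P[0]));print("ridge",Q.mean(0).round(4),np.linalg.norm(Q[1]-Q[0]))
for v in(P[1]-P[0],P[2]-P[3],Q[1]-Q[0]): print(np.degrees(np.arctan2(v[1],v[0])).round(2))
R=Ro.from_euler("xyz",s["tool_rot"]);m=(P.mean(0)+Q.mean(0))/2
print("tool shift to",(R.inv().apply([m[0],m[1],.006]-s["position"])*1000).round(1))
```

```text
[ 0.6049 -0.3036  0.1206] [-180.      0.38  144.63]
base [ 0.6111 -0.3003  0.003 ] 0.05143967607699903 0.03303349276994925
ridge [ 0.6107 -0.3005  0.0307] 0.05121645542059447
53.99
53.97
54.6
tool shift to [ -2.3   6.  114.6]
```

Emit:
{"api": "apply_moves", "payload": {
  "moves": [
    [[-1, 4, 30], 0.006, 1],
    [[-0.5, 1, 25], 0, 1],
    [[0, 0, 15], 0, 1],
    [[0, 0, 10], 0, 1],
    [[0, 0, 0], 0, 1]
  ]
}}

```text
time_s: 7.1
position: [0.6068, -0.2993, 0.0367]
tool_rot: [3.142, -0.001, 2.518]
wrist_force: [0.2, -0.2, -0.2]
width: 1.0
grasp_force: 0.0
```

Emit:
{"api": "apply_moves", "payload": {
  "moves": [
    [[0, 0, 12], 0, 1],
    [[0, 0, 8], 0, 1],
    [[0, 0, 0], 0, 1],
    [[0, 0, 0], 0, 1],
    [[0, 0, 0], 0, 1]
  ]
}}

```text
time_s: 7.52
position: [0.6074, -0.2997, 0.0174]
tool_rot: [3.142, 0.001, 2.518]
wrist_force: [0.2, -0.4, 0.1]
width: 1.002
grasp_force: 0.0
```

Emit:
{"api": "apply_moves", "payload": {
  "moves": [
    [[-1, 0, 6], 0, 1],
    [[0, 0, 4], 0, 1],
    [[0, 0, 0], 0, 0.8],
    [[0, 0, 0], 0, 0.7],
    [[0, 0, 0], 0, 0.65]
  ],
  "squeeze": 12
}}

```text
time_s: 7.93
position: [0.6077, -0.3, 0.0067]
tool_rot: [-3.142, -0.0, 2.518]
wrist_force: [0.8, 0.2, -0.0]
width: 0.853
grasp_force: 0.0
```

```bash
python3 plan.py .609 -.3005 .007 144.2 1
python3 - <<'E'
from h import *
im=viewer.camera("wrist"); s0=viewer.camera("scene")
u=proj(cams()["scene"],[.609,-.3,.03]).astype(int)
cv2.imwrite("pics/c4.png",np.hstack([cv2.resize(im[120:300,136:376],(400,300)),cv2.resize(s0[u[1]-45:u[1]+45,u[0]-60:u[0]+60],(400,300),interpolation=cv2.INTER_CUBIC)]))
E
```

```text
t 7.93 pos [ 0.6077 -0.3     0.0067] yaw [-1.8000e+02 -1.0000e-02  1.4426e+02] q [-0.62  0.87  1.42 -0.    0.86 -1.57] F [ 0.8  0.2 -0. ] 0.8527330377818816 0.0
[[-1.3, 0.3, -0.3], np.float64(0.001)]
```

View pics/c4.png

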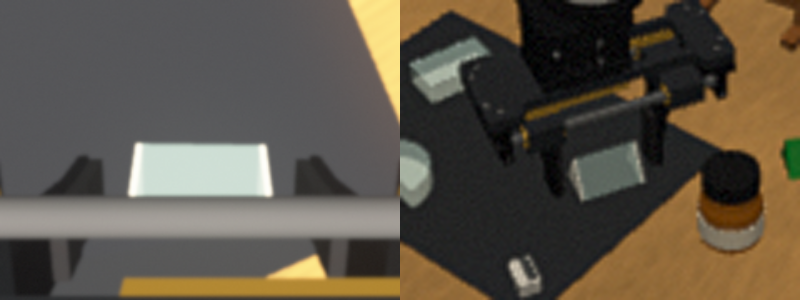

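The fingers straddle the frosted ends (wrist view cols 130–270, fingers either side). Closing.

Emit:
{"api": "apply_moves", "payload": {
  "moves": [
    [[0, 0, 0], 0, 0.5],
    [[0, 0, 0], 0, 0.4],
    [[0, 0, 0], 0, 0.4],
    [[0, 0, 0], 0, 0.4],
    [[0, 0, 0], 0, 0.4]
  ],
  "squeeze": 12
}}

```text
time_s: 8.45
position: [0.6079, -0.3, 0.007]
tool_rot: [3.142, 0.0, 2.518]
wrist_force: [-0.1, 0.4, 1.4]
width: 0.575
grasp_force: 12.0
```

Emit:
{"api": "apply_moves", "payload": {
  "moves": [
    [[0, 0, 0], 0, 0.4],
    [[0, 0, 0], 0, 0.4],
    [[0, 0, 0], 0, 0.4]
  ]
}}

```text
time_s: 8.7
position: [0.6078, -0.3, 0.007]
tool_rot: [3.142, 0.0, 2.518]
wrist_force: [-0.3, 0.6, 0.6]
width: 0.576
grasp_force: 12.0
```

Width 50 mm with 12 N of grip. Lifting gently.

Emit:
{"api": "apply_moves", "payload": {
  "moves": [
    [[0, 0, -6], 0, 0.4],
    [[0, 0, -12], 0, 0.4],
    [[0, 0, -18], 0, 0.4],
    [[0, 0, -24], 0, 0.4],
    [[0, 0, -28], 0, 0.4]
  ]
}}

```text
time_s: 9.12
position: [0.6069, -0.2994, 0.0953]
tool_rot: [-3.142, -0.003, 2.518]
wrist_force: [1.0, 0.2, -0.6]
width: 0.572
grasp_force: 12.0
```

Emit:
{"api": "apply_moves", "payload": {
  "moves": [
    [[0, 0, -30], 0, 0.4],
    [[0, 0, -30], 0, 0.4],
    [[0, 0, -30], 0, 0.4],
    [[0, 0, -30], 0, 0.4],
    [[0, 0, -30], 0, 0.4]
  ]
}}

```text
time_s: 9.53
position: [0.6074, -0.2997, 0.2476]
tool_rot: [-3.142, 0.001, 2.518]
wrist_force: [0.4, -0.3, -0.5]
width: 0.569
grasp_force: 12.0
```

Emit:
{"api": "apply_moves", "payload": {
  "moves": [
    [[0, 0, -24], 0, 0.4],
    [[0, 0, -12], 0, 0.4],
    [[0, 0, 0], 0, 0.4],
    [[0, 0, 0], 0, 0.4]
  ]
}}

```text
time_s: 9.87
position: [0.6078, -0.3, 0.2822]
tool_rot: [-3.142, 0.002, 2.518]
wrist_force: [-0.6, -0.2, -0.9]
width: 0.57
grasp_force: 12.0
```

```bash
python3 plan.py .602 .105 .28 90.5 16
```

```text
t 9.87 pos [ 0.6078 -0.3     0.2822] yaw [-1.8000e+02  1.3000e-01  1.4426e+02] q [-0.62  0.55  1.22 -0.    1.37 -1.57] F [-0.6 -0.2 -0.9] 0.5702824368059967 11.999989494070178
[[15.1, 20.3, 0.1], np.float64(0.0586)]
[[16.2, 19.4, 0.1], np.float64(0.0586)]
[[17.4, 18.4, 0.1], np.float64(0.0586)]
[[18.4, 17.4, 0.1], np.float64(0.0586)]
[[19.4, 16.3, 0.1], np.float64(0.0586)]
[[20.3, 15.1, 0.1], np.float64(0.0586)]
[[21.2, 13.9, 0.1], np.float64(0.0586)]
[[21.9, 12.6, 0.1], np.float64(0.0586)]
[[22.6, 11.3, 0.1], np.float64(0.0586)]
[[23.3, 10.0, 0.1], np.float64(0.0586)]
[[23.8, 8.6, 0.1], np.float64(0.0586)]
[[24.3, 7.2, 0.1], np.float64(0.0586)]
[[24.7, 5.8, 0.1], np.float64(0.0586)]
[[24.9, 4.3, 0.1], np.float64(0.0586)]
[[25.2, 2.8, 0.1], np.float64(0.0586)]
[[25.3, 1.4, 0.1], np.float64(0.0586)]
```

Emit:
{"api": "apply_moves", "payload": {
  "moves": [
    [[15, 20.3, 0], 0.0586, 0.4],
    [[16.2, 19.4, 0], 0.0586, 0.4],
    [[17.4, 18.4, 0], 0.0586, 0.4],
    [[18.4, 17.4, 0], 0.0586, 0.4],
    [[19.4, 16.3, 0], 0.0586, 0.4]
  ]
}}

```text
time_s: 10.28
position: [0.6045, -0.1719, 0.2786]
tool_rot: [-3.14, -0.004, 2.221]
wrist_force: [0.7, 0.1, -0.8]
width: 0.572
grasp_force: 12.0
```

Emit:
{"api": "apply_moves", "payload": {
  "moves": [
    [[20.3, 15, 0], 0.0586, 0.4],
    [[21.2, 14, 0], 0.0586, 0.4],
    [[22, 12.6, 0], 0.0586, 0.4],
    [[22.6, 11.3, 0], 0.0586, 0.4],
    [[23.3, 10, 0], 0.0586, 0.4]
  ]
}}

```text
time_s: 10.7
position: [0.6026, -0.0454, 0.2788]
tool_rot: [-3.138, -0.002, 1.929]
wrist_force: [0.4, -0.5, -0.2]
width: 0.575
grasp_force: 12.0
```

Emit:
{"api": "apply_moves", "payload": {
  "moves": [
    [[23.8, 8.6, 0], 0.0586, 0.4],
    [[24.3, 7.2, 0], 0.0586, 0.4],
    [[24.7, 5.8, 0], 0.0586, 0.4],
    [[25, 4.3, 0], 0.0586, 0.4],
    [[25.2, 2.8, 0], 0.0586, 0.4]
  ]
}}

```text
time_s: 11.12
position: [0.6007, 0.0811, 0.2788]
tool_rot: [-3.137, -0.0, 1.636]
wrist_force: [1.2, -0.3, -0.7]
width: 0.57
grasp_force: 12.0
```

Emit:
{"api": "apply_moves", "payload": {
  "moves": [
    [[25.3, 1.4, 0], 0.0586, 0.4],
    [[0, 0, 0], 0, 0.4],
    [[0, 0, 0], 0, 0.4],
    [[0, 0, 0], 0, 0.4]
  ]
}}

```text
time_s: 11.45
position: [0.6012, 0.1048, 0.2795]
tool_rot: [-3.139, 0.001, 1.581]
wrist_force: [0.6, -0.1, -0.6]
width: 0.575
grasp_force: 12.0
```

```bash
python3 plan.py .602 .105 .1757 90.5 5
```

```text
t 11.45 pos [0.6012 0.1048 0.2795] yaw [-1.7985e+02  4.0000e-02  9.0590e+01] q [-0.01  0.45  1.4  -0.    1.29 -0.02] F [ 0.6 -0.1 -0.6] 0.5752173773666603 11.999876210466027
[[0.1, 0.2, 20.8], np.float64(0.0003)]
[[0.1, 0.2, 20.8], np.float64(0.0003)]
[[0.1, 0.2, 20.8], np.float64(0.0003)]
[[0.1, 0.2, 20.8], np.float64(0.0003)]
[[0.1, 0.2, 20.8], np.float64(0.0003)]
```

Emit:
{"api": "apply_moves", "payload": {
  "moves": [
    [[0, 1, 21], 0, 0.4],
    [[0, 0, 21], 0, 0.4],
    [[0, 0, 21], 0, 0.4],
    [[0, 0, 21], 0, 0.4],
    [[0, 0, 20], 0, 0.4]
  ]
}}

```text
time_s: 11.87
position: [0.6026, 0.1034, 0.1753]
tool_rot: [-3.14, 0.0, 1.579]
wrist_force: [-0.4, -0.2, -1.0]
width: 0.573
grasp_force: 12.0
```

Emit:
{"api": "apply_moves", "payload": {
  "moves": [
    [[0, 0, 0], 0, 0.4],
    [[0, 0, 0], 0, 0.4],
    [[0, 0, 0], 0, 0.4],
    [[0, 0, 0], 0, 0.4]
  ]
}}

```text
time_s: 12.2
position: [0.6042, 0.1046, 0.1784]
tool_rot: [3.139, 0.0, 1.58]
wrist_force: [0.4, -0.5, -0.3]
width: 0.574
grasp_force: 12.0
```

```bash
python3 plan.py .602 .105 .1757 90.5 1
python3 - <<'E'
from h import *
im=viewer.camera("wrist"); s0=viewer.camera("scene"); t=viewer.camera("top")
C=cams(); u=proj(C["scene"],[.602,.12,.17]).astype(int); v=proj(C["top"],[.602,.12,.17]).astype(int);print(u,v)
z=lambda a,u,w,h:cv2.resize(a[u[1]-h:u[1]+h,u[0]-w:u[0]+w],(400,300),interpolation=cv2.INTER_CUBIC)
a=np.vstack([np.hstack([z(s0,u,64,48),z(t,v,80,60)]),np.hstack([cv2.resize(im,(400,300)),z(s0,[325,140],48,36)])])
cv2.imwrite("pics/c5.png",a)
c=C["scene"];E=[proj(c,[.602+d,.105,.1718]) for d in(-.025,.025)]+[proj(c,[.602+d,.105,.1995]) for d in(-.025,.025)]
print([((e-u+[64,48])*3.125).round() for e in E])
E
```

```text
t 12.2 pos [0.6042 0.1046 0.1784] yaw [1.7983e+02 1.0000e-02 9.0500e+01] q [-0.01  0.56  1.51 -0.    1.07 -0.02] F [ 0.4 -0.5 -0.3] 0.5739050100289192 11.999906328564975
[[0.4, -2.2, 2.7], np.float64(0.0001)]
[293 157] [198 163]
[array([171., 149.]), array([219., 161.]), array([172., 123.]), array([220., 135.])]
```

View pics/c5.png

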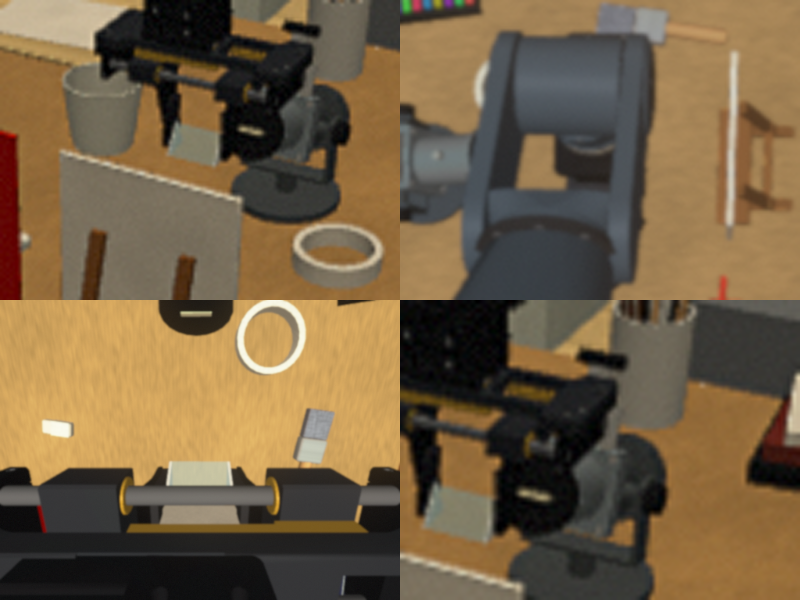

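Run:
```python
from h import *
s=read_state();im=viewer.camera("wrist");c=wcam(s)
g=im[:45,190:310].max(2); g[g<120]=0; m=g.copy(); 
# slit: bright blob surrounded by the dark cap
n,l,st,ce=cv2.connectedComponentsWithStats((m>0).astype(np.uint8))
for i in range(1,n):
    if 15<st[i][4]<400: u=ce[i]+[190,0]; print(st[i],u,atz(c,u,.137).round(4))
print(s["position"],np.degrees(s["tool_rot"][2]))
```

```text
[ 42  15  40   6 235] [251.41702128  17.49361702] [0.6015 0.2389 0.137 ]
[0.60372381 0.10508885 0.17820296] 90.53962840501079
```

The slit measures x = 0.6015, y = 0.239. The prism ends match their predicted pixels, so only a small correction remains: 2.5 mm down and 1 mm sideways.

Emit:
{"api": "apply_moves", "payload": {
  "moves": [
    [[0, -1, 2.5], 0, 0.4],
    [[0, 0, 0], 0, 0.4],
    [[0, 0, 0], 0, 0.4],
    [[0, 0, 0], 0, 0.4],
    [[0, 0, 0], 0, 0.4]
  ]
}}

```text
time_s: 12.82
position: [0.602, 0.1052, 0.1743]
tool_rot: [-3.142, 0.0, 1.58]
wrist_force: [-0.3, 0.7, -0.5]
width: 0.573
grasp_force: 12.0
```

Emit:
{"api": "apply_moves", "payload": {
  "moves": [
    [[0, 0, 0], 0, 0.4],
    [[0, 0, 0], 0, 0.4],
    [[0, 0, 0], 0, 0.4],
    [[0, 0, 0], 0, 0.4],
    [[0, 0, 0], 0, 0.4]
  ]
}}

```text
time_s: 13.23
position: [0.602, 0.1052, 0.1743]
tool_rot: [-3.142, 0.0, 1.58]
wrist_force: [-1.1, 0.5, 0.4]
width: 0.571
grasp_force: 12.0
```

```bash
python3 -c "
from rig import r
print(r.sign_off())"
```

```text
the job is handed in; nothing more can be done
None
```

I opened the shutter to its stop and handed the job in with the prism held by its frosted ends, point up and square across the beam, about 143 mm from the slit; by my measurements its middle is within 2 mm of the beam, but the sign-off returned no verdict.

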